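Shut the microscope slide box: forceps off, lid over, catch snapped

ROBOT

A 6-joint arm with a two-finger parallel gripper is mounted at the origin on a cart in front of the work surface, level with it; the furniture and walls round the work are solid. World frame = base frame: x ahead of the robot, y to its left, z up, the work surface at z = 0. Lengths are in m, angles in rad, forces in N, time in s.
With the tool pointing down it reaches from about 0.375 to 0.825 m from the base axis. Payload 5.5 kg.
Tool frame: the origin (TCP) lies at the centre of the arm's flange, where the gripper is bolted on; the fingertips stand 173 mm ahead of it and the grasp point (between the pads) lies 155 mm ahead of it (r.tip_reach is the distance from the TCP to the fingertips, in m); z points along the fingers, y is the direction in which the jaws open and shut (so a half turn about z gives the same grasp; the last joint's range is limited). The gripper opens to 85 mm and grips with 20 to 120 N. Pads are 22 mm wide; open, the fingers measure 114 mm over their backs; the gripper's body (76 mm by 85 mm) begins 54 mm behind the grasp point. The pads swing forward as they close: fully open they stand 13 mm farther back than shut.
Start: joints at [-1.319, 0.314, -0.047, 1.21, 0, 1.571], TCP at [0.149, -0.581, 0.405] pointing down, gripper open.
Joint ranges: [-2.67, 2.67], [-0.69, 1.73], [-1.03, 1.25], [-2.08, 2.16], [-1.42, 1.45], [-3.14, 3.14]. Speed limits (rad/s): [2.39, 2.39, 3.01, 3.14, 3.14, 3.14].

INTERFACE

Orientations are given as a unit quaternion [x, y, z, w].
In Python, from bench import r gives the robot as it stands.
- The arm moves only by the tool apply_moves, never from a script. Its argument "series" is a list that holds one entry, the list of rows, each a list of 6 numbers: the shift along the tool's x, y, z in m, then the turn, a rotation vector about the tool's x, y, z in rad. In form: [[[tx, ty, tz, ax, ay, az], ...]]. A call has 1 to 10 rows; each row is the pose to reach, as a shift and turn from the pose commanded when the call began, along the tool's axes at that moment; what a row does not reach only later rows make up. A row lasts 1/8 s, in which the tool goes at most 62.5 mm and 10.7 degrees, less where a joint would pass 70% of its speed; a pose out of reach is approached as far as the arm can. A call with a gripper value outside its range is refused whole. "claw" is the finger opening in m, from 0 to 0.0854, set as the call begins (left out, the last holds). The fingers move at their own pace and stop on an object; "force" is the grip in N (left out, the last holds). Time passes only in rows, so rows that repeat a pose let the fingers close. It gives the time, the measured TCP pose, the force and the opening at its end, in the units of the state.
- r.state(): the state, without advancing time (a new reading comes with each control period).
- r.read_camera(name): name is "scene" or "side" or "wrist"; returns a dict with "img" (420x560x3 uint8, blue, green, red), "range_z" (420x560 float32, m along the optical axis (not along the pixel's ray), 0 where there is no reading), "fx", "fy", "cx", "cy" (pixels), "R" (3x3) and "t" (3): a world point X has camera coordinates R X + t. Camera axes: x right, y down, z forward; pixel columns grow to the right and rows downward; lengths in m; the calibration is good to about 2 mm. A picture is of the moment at which its call begins.
- r.finish_job(): hands the job in, once; it reports no verdict.
The state is a dict: "clock": time; "qpos": joint angles; "qvel": joint speeds; "effort": joint torques, N m; "position": TCP position; "tcp_rot": TCP orientation; "contact_force": force on the tool from outside, world axes, zero at the start; "torque": the same for the moment, N m; "gripper_width": opening from 0.0 (shut) to 1.0 (fully open).
Only numpy, scipy, OpenCV 4.12 (cv2) and the standard library are available. Lean on these libraries where they do the work, as an engineer would, in place of code of your own. Each camera call takes 0.05 s, during which the arm holds its last target.

TASK

Shut the dark blue-green microscope slide box without picking anything up: with a finger, push the forceps that lie across the slides off the box so that they lie flat on the worktop, then push the open lid over and press its front edge down until the brass catch snaps and the lid sits flush. Be gentle with it, there are glass slides inside: do not slam the lid, do not pinch or lift the forceps, do not lift or tip the box, let the box stay about where it stands (a few centimetres of slipping is fine), and leave the things round it alone.

Things in the scene. Friction and masses are not known exactly. Their poses are not given: they have to be found in the camera images.
- slide_box: Loose microscope slide box, dark blue-green, 87 x 165 x 37 mm shut, 0.35 to 0.65 kg with its slides. Origin: centre of its underside. Own z up, own y along the 165 mm length (end walls at y = +-82 mm), own x from the front (brass catch, x = -42 mm) to the hinge at the back (x = +42 mm). Friction on the worktop is ordinary; a light push of 1.5 N does not move it.
- slides_mid (a point): Centre of the open base's top, 26 mm above the worktop, axes as the box. The base is filled with upright glass slides whose tops are level with its rim all over, so a thing slides across them and off over the rim.
- hinge_mid (a point): Middle of the lid's hinge line, which runs along the box's own y, 26 mm above the worktop. The lid is 84 mm from here to its front edge, 165 mm long; its outside face lies 11 mm from the hinge line (37 mm above the worktop when shut).
- slide_box_lid (a joint): Lid hinge, rad: 0 shut flush, 1.92 wide open, leaning back; starts at 1.75 to 1.9. Stiff, damped hinge: the lid stays where left above about 0.9 rad, below sinks slowly (0.3 rad/s) until at about 0.07 rad (front edge 5 to 6 mm high) it rests on the spring catch; 5 to 7 N down on the front edge (twice that at mid-lid) snap it to 0, where the catch keeps it.
- lid_edge (a point): Middle of the lid's front (free) outer edge, above the brass bead. Shut: x = -42 mm, z = 37 mm in the box's frame. Wide open it is the top of the lid, about 104 mm above the worktop and 34 mm behind the hinge line.
- forceps: Loose steel forceps, 129 x 12 x 7 mm, 18 g, lying flat across the slides roughly from front to back, the tips sticking out over the front, so that the lid cannot shut. Origin: on the underside at mid-length; own y along the length, +y to the back end. They lie within 50 mm of the middle of the box's length and may be nearer to either end.
- forceps_balance (a point): Centre of mass of the forceps, half-way up, 11 mm from mid-length towards the back end: a sideways push here slides them without turning them much, a push elsewhere turns them.
- stain_bottle: Bystander: brown reagent bottle with black cap, 42 mm across, 84 mm high; origin under its centre.
- petri_dish: Bystander: petri dish, 60 mm across, 15 mm high; origin under its centre.
- beaker: Bystander: small clear beaker, 44 mm across, 58 mm high; origin under its centre.
- tape_roll: Bystander: roll of tape lying flat, 78 mm across, 19 mm high; origin under its centre.
Mind the look-alikes: they are no part of the job. Of the things that look like the slide_box, the larger one is meant.

How it is judged:
By the outcome, as a careful person would: the job done as asked, in the order asked, and still so for the second after the job is handed in, with the robot touching nothing.
It also fails if it takes over 48 s, if anything falls off the work surface, if the arm or the gripper's body presses on something with over 40 N, if the wrist force passes 120 N, or if a joint passes its speed limit or range.

## Working session

There is one attempt and no reset: what is moved stays moved. The work goes in short steps, Python scripts to look and compute and a tool call to move; the robot and the scene stay as the last step left them, time stands still between calls to the robot, and variables do not carry over. Pictures are saved under pics/ and viewed, and the job is handed in when it is done.

Besides the shell and the picture viewer there is one more tool, called by a JSON object that holds its "op" and its "data", one argument or row to a line. apply_moves: Moves the arm, as the interface text tells. Its arguments: {"type":"object","properties":{"series":{"type":"array"},"claw":{"type":"number"},"force":{"type":"number"}},"required":["series"]}

```bash
ls; mkdir -p pics
python3 - <<'E'
from bench import r
import cv2,json
s=r.state();print(s)
for n in("scene","side","wrist"):
    c=r.read_camera(n);cv2.imwrite(f"pics/{n}0.png",c["img"]);print(n,c["fx"],c["cx"],c["cy"],c["R"].tolist(),c["t"].tolist())
print(r.tip_reach)
E
```

```text
pics
{'clock': 0.0, 'qpos': array([-1.31900225e+00,  3.14218121e-01, -4.80825121e-02,  1.21016971e+00,
        7.99906384e-06,  1.57076670e+00]), 'qvel': array([ 0.00023211, -0.00011479, -0.00028285, -0.00029756,  0.00036292,
        0.00057745]), 'effort': array([-6.71582911e-04, -5.39591539e+01,  3.39746833e+01,  1.91564905e-02,
       -1.03611858e-04,  8.78883611e-06]), 'position': array([ 0.1494174 , -0.58081191,  0.40383753]), 'tcp_rot': array([ 9.92083222e-01,  1.25579374e-01, -1.01118445e-04, -8.30886750e-04]), 'contact_force': array([ 0.17636194,  0.67359138, -0.33130053]), 'torque': array([-0.00520261,  0.01567074,  0.0031268 ]), 'gripper_width': 1.00380995077248}
scene 451.632427834947 279.58835803168085 205.17848027213276 [[0.9921570133880655, 0.12495831902391018, -0.003143134039939346], [0.08478690565696052, -0.6912505812508646, -0.7176237276940192], [-0.09184574793637433, 0.7117289177959969, -0.6964239414027548]] [-0.5320468761172845, 0.05072670231456156, 1.2152111389663647]
side 445.3523001037786 274.00558557545946 208.96632710881113 [[0.8984776432725331, 0.438907517133701, -0.009905349209637994], [0.3612132236947253, -0.751878815391276, -0.5515462392165102], [-0.24952541266872827, 0.4919740220472436, -0.8340855052470094]] [-0.5093487843395664, -0.08018074861153697, 1.1589873376320856]
wrist 299.03747057673405 282.15535299525493 210.5533576832609 [[0.2493079637434261, -0.96842346055079, -0.0012410757187409536], [-0.9222117215386278, -0.2378021222926594, 0.3049191553344389], [-0.29558599403704355, -0.07487423914765447, -0.9523774296155875]] [-0.5990241679743558, -0.03982671484227998, 0.3790301377429612]
0.1734
```

View pics/scene0.png

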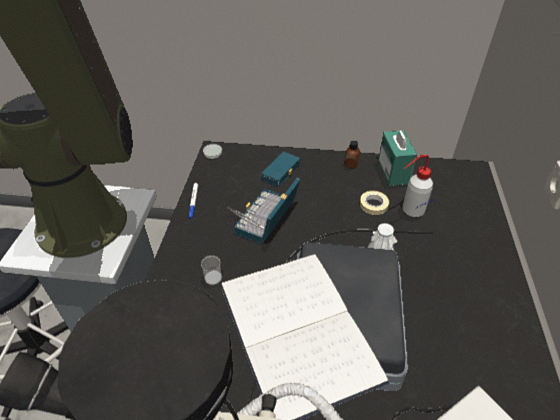

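View pics/side0.png

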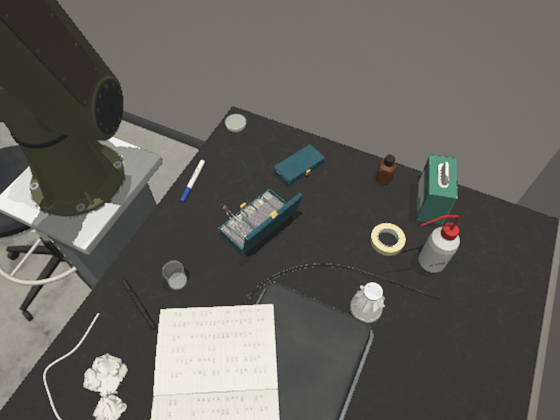

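View pics/wrist0.png

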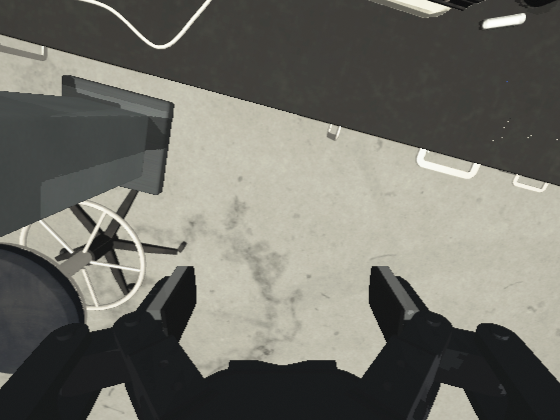

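The picture shows two possible targets. One is the open blue-green box at scene (266,212) / side (260,218), with forceps across it, and the other is the shut smaller box at scene (281,167) / side (300,164). I choose the open, larger one and check it in a crop.

Run:
```python
import cv2,numpy as np
a=cv2.imread("pics/scene0.png")[165:255,215:315];b=cv2.imread("pics/side0.png")[170:260,205:305+5]
a=cv2.resize(a,(400*1,360),interpolation=cv2.INTER_CUBIC);b=cv2.resize(b,(400,360),interpolation=cv2.INTER_CUBIC)
cv2.imwrite("pics/crop0.png",np.hstack([a,b]))
```

```text
(no output)
```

View pics/crop0.png

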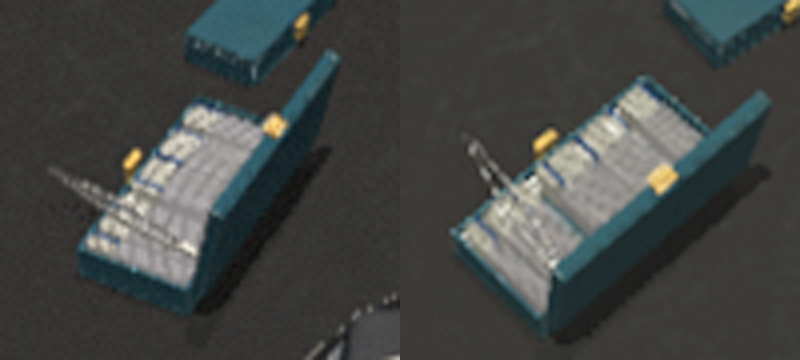

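```bash
cat > h.py <<'E'
from bench import r
import numpy as np,cv2
from scipy.spatial.transform import Rotation as Ro
def ray(c,u,v,z):
    d=c["R"].T@np.array([(u-c["cx"])/c["fx"],(v-c["cy"])/c["fy"],1]);o=-c["R"].T@c["t"]
    return o+d*(z-o[2])/d[2]
def proj(c,X):
    p=np.array(X)@c["R"].T+c["t"];return np.c_[p[...,0]/p[...,2]*c["fx"]+c["cx"],p[...,1]/p[...,2]*c["fy"]+c["cy"]]
def mv(dst_tip,quat=None):
    "tool-frame shift from measured pose to put fingertip (down reach) at dst"
E
python3 - <<'E'
from h import *
np.set_printoptions(precision=4,suppress=True)
S=r.read_camera("scene");D=r.read_camera("side")
print("nf",ray(S,235,227.5,.026),ray(D,219.4,228.7,.026))
print("ff",ray(S,265,189,.026),ray(D,269.3,189.5,.026))
print("tip",ray(S,227.5,207.5,.03),ray(D,205+65/3.81,170+137/4,.03))
print("fback",ray(S,263,226.5,.03),ray(D,205+158/3.81,170+262/4,.03))
print("lidtop near",ray(S,215+217/4,165+213/4,.104),"far",ray(S,215+332/4,165+55/4,.104))
print("lidtop near",ray(D,205+155/3.81,170+270/4,.104),"far",ray(D,205+365/3.81,170+93/4,.104))
for n,a,b in(("beaker",(211,277),(175,285)),("tape",(375,202),(388,239)),("bottle",(352,165),(385,182)),("petri",(212,152),(235,123)),("pen",(193,200),(193,180)),("small",(281,167),(300,164))):print(n,ray(S,*a,0),ray(D,*b,0))
print(-S["R"].T@S["t"])
W=r.read_camera("wrist");s=r.state();T=Ro.from_quat(s["tcp_rot"]).as_matrix()
print(T.T@(-W["R"].T@W["t"]-s["position"]),T.T@W["R"].T)
E
```

```text
nf [0.4183 0.0141 0.026 ] [0.4184 0.014  0.026 ]
ff [0.4733 0.1705 0.026 ] [0.4733 0.1657 0.026 ]
tip [0.3848 0.0804 0.03  ] [0.3915 0.0746 0.03  ]
fback [0.4903 0.0228 0.03  ] [0.4853 0.0233 0.03  ]
lidtop near [ 0.5137 -0.0169  0.104 ] far [0.5683 0.1356 0.104 ]
lidtop near [ 0.5103 -0.0175  0.104 ] far [0.568  0.1368 0.104 ]
beaker [ 0.3861 -0.1295 -0.    ] [ 0.3918 -0.1434  0.    ]
tape [0.7843 0.1826 0.    ] [0.7809 0.1743 0.    ]
bottle [0.7182 0.3406 0.    ] [ 0.7216  0.332  -0.    ]
petri [0.2745 0.3525 0.    ] [ 0.2735  0.3488 -0.    ]
pen [0.2725 0.1281 0.    ] [0.273  0.1242 0.    ]
small [ 0.5023  0.3045 -0.    ] [0.5007 0.2921 0.    ]
[ 0.6352 -0.7634  0.881 ]
[ 0.0778 -0.0003  0.0317] [[ 0.0001 -0.9524 -0.3049]
 [ 1.      0.0001  0.0001]
 [-0.0001 -0.3049  0.9524]]
```

```bash
cat >> h.py <<'E'
BO=np.array([.486,.077,0]);YAW=np.radians(-19.5)
def b2w(p):
    R=Ro.from_euler('z',YAW).as_matrix();return BO+R@np.array(p)
def w2b(p):
    R=Ro.from_euler('z',YAW).as_matrix();return R.T@(np.array(p)-BO)
def goal(tip_w,ang):
    "TCP pose: pointing down, tool x at world angle ang(deg)"
    a=np.radians(ang);M=np.array([[np.cos(a),np.sin(a),0],[np.sin(a),-np.cos(a),0],[0,0,-1.]])
    return np.array(tip_w)+[0,0,r.tip_reach],M
def row(tip_w,ang):
    s=r.state();T=Ro.from_quat(s["tcp_rot"]).as_matrix();p,M=goal(tip_w,ang)
    return np.round(np.r_[T.T@(p-s["position"]),Ro.from_matrix(T.T@M).as_rotvec()],4).tolist()
def here():
    s=r.state();T=Ro.from_quat(s["tcp_rot"]).as_matrix();tip=s["position"]+T[:,2]*r.tip_reach
    print("t",round(s["clock"],2),"tip",tip.round(4),"box",w2b(tip).round(4),"xang",np.degrees(np.arctan2(T[1,0],T[0,0])).round(2),"z",T[:,2].round(3),"F",s["contact_force"].round(2),"g",round(s["gripper_width"],3))
E
python3 - <<'E'
from h import *
np.set_printoptions(precision=3,suppress=True)
S=r.read_camera("scene")
def pt(u,v):
    z=S["range_z"][v,u];return S["R"].T@(np.array([(u-S["cx"])/S["fx"]*z,(v-S["cy"])/S["fy"]*z,z])-S["t"])
for q in((150,340),(220,340),(150,290),(30,390),(90,60),(270,300),(350,270),(285,270),(298,248)):print(q,pt(*q))
here()
print(row([.44,-.30,.25],60)); print(row([.45,.05,.19],70.5))
E
```

```text
(150, 340) [ 0.53  -0.623  0.609]
(220, 340) [ 0.575 -0.615  0.604]
(150, 290) [ 0.516 -0.582  0.606]
(30, 390) [ 0.374 -0.608  0.455]
(90, 60) [ 0.198 -0.044  0.502]
(270, 300) [ 0.551 -0.261  0.127]
(350, 270) [ 0.708 -0.153  0.108]
(285, 270) [ 0.571 -0.182  0.124]
(298, 248) [ 0.585 -0.015  0.002]
t 0.35 tip [ 0.149 -0.581  0.231] box [-0.098 -0.733  0.231] xang 14.43 z [-0.  0. -1.] F [ 0.43 -0.25  0.1 ] g 1.001
[0.3514, -0.1998, -0.0188, -0.0004, -0.0002, -0.7954]
[0.4483, -0.5362, 0.0413, -0.0004, -0.0002, -0.9787]
```

{"op": "apply_moves", "data": {
  "series": [
    [[0.04,-0.031,0,0,0,-0.1],[0.08,-0.063,0,0,0,-0.2],[0.12,-0.094,0,0,0,-0.3],[0.16,-0.126,0,0,0,-0.4],[0.196,-0.157,0,0,0,-0.5],[0.236,-0.203,0,0,0,-0.6],[0.276,-0.249,0,0,0,-0.7],[0.316,-0.295,0,0,0,-0.8],[0.356,-0.342,0,0,0,-0.9],[0.395,-0.386,0,0,0,-0.98]]
  ],
  "claw": 0,
  "force": 30
}}

```text
clock: 1.6
position: [0.4364, -0.1069, 0.405]
tcp_rot: [0.815, 0.579, 0.0, 0.0]
contact_force: [1.2, -0.5, 0.5]
gripper_width: 0.0
```

Run:
```python
from h import *
here(); print(row(b2w([-.06,.03,.19]),70.5))
```

```text
t 1.6 tip [ 0.4365 -0.1069  0.2316] box [ 0.0148 -0.1899  0.2316] xang 70.75 z [ 0.001 -0.    -1.   ] F [ 1.2  -0.45  0.48] g 0.0
[0.2202, -0.0737, 0.0416, 0.001, -0.0, 0.0043]
```

{"op": "apply_moves", "data": {
  "series": [
    [[0.055,-0.011,0.01,0,0,0],[0.11,-0.022,0.02,0,0,0],[0.165,-0.034,0.03,0,0,0.004],[0.22,-0.045,0.04,0,0,0.004],[0.22,-0.045,0.04,0,0,0.004]]
  ]
}}

```text
clock: 2.22
position: [0.4665, 0.1167, 0.364]
tcp_rot: [0.816, 0.578, -0.0, -0.0]
contact_force: [0.3, -0.3, -0.3]
gripper_width: -0.002
```

Run:
```python
from h import *
here();c=r.read_camera("wrist");cv2.imwrite("pics/w1.png",c["img"]);import pickle;pickle.dump(c,open("w1.pkl","wb"))
```

```text
t 2.23 tip [0.4663 0.1168 0.1906] box [-0.0318  0.031   0.1906] xang 70.68 z [-0.001  0.001 -1.   ] F [ 0.34 -0.31 -0.28] g -0.002
```

View pics/w1.png

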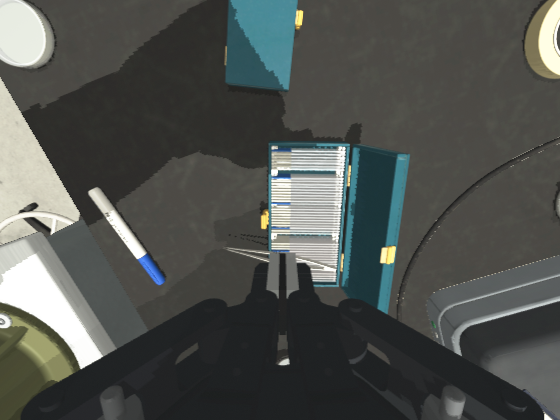

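Run:
```python
import cv2
a=cv2.imread("pics/w1.png")[130:310,215:415];cv2.imwrite("pics/w1c.png",cv2.resize(a,None,fx=3.3,fy=3.3,interpolation=cv2.INTER_CUBIC))
```

```text
(no output)
```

View pics/w1c.png

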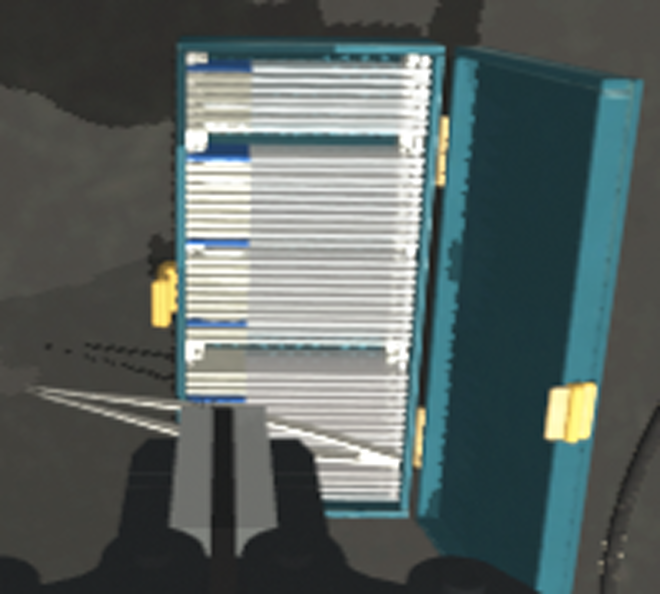

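Run:
```python
from h import *;import pickle
np.set_printoptions(precision=4,suppress=True)
c=pickle.load(open("w1.pkl","rb"))
for n,p,z in(("ff",(179,43),.026),("bf",(445,47),.026),("bn",(408,515),.026),("tip",(35,390),.0295),("back",(398,464),.0295),("catch",(165,300),.02),("lidtop",(640,82),.1),("bead",(580,410),.1)):
    X=ray(c,215+p[0]/3.3,130+p[1]/3.3,z);print(n,X,w2b(X))
```

```text
ff [0.4705 0.1695 0.026 ] [-0.0455  0.082   0.026 ]
bf [0.5465 0.1416 0.026 ] [0.0355 0.0811 0.026 ]
bn [ 0.4909 -0.0114  0.026 ] [ 0.0342 -0.0817  0.026 ]
tip [0.3859 0.0785 0.0295] [-0.0948 -0.032   0.0295]
back [0.4932 0.0114 0.0295] [ 0.0287 -0.0595  0.0295]
catch [0.4366 0.0911 0.02  ] [-0.0513 -0.0032  0.02  ]
lidtop [0.5741 0.1306 0.1   ] [0.0652 0.08   0.1   ]
bead [0.5419 0.0526 0.1   ] [ 0.0608 -0.0044  0.1   ]
```

```bash
sed -i 's/BO=np.array(\[.486,.077,0\])/BO=np.array([.482,.0785,0])/' h.py
python3 - <<'E'
from h import *
here(); print(row(b2w([-.018,-.012,.0285]),70.5))
E
```

```text
t 2.27 tip [0.4662 0.1149 0.1909] box [-0.027   0.0291  0.1909] xang 70.56 z [-0.001 -0.    -1.   ] F [ 1.   -0.87  0.12] g -0.002
[-0.0411, 0.009, 0.1624, -0.0006, 0.0007, 0.001]
```

{"op": "apply_moves", "data": {
  "series": [
    [[-0.02,0.004,0.03,0,0,0],[-0.041,0.009,0.07,0,0,0],[-0.041,0.009,0.11,0,0,0],[-0.041,0.009,0.145,0,0,0],[-0.041,0.009,0.155,0,0,0],[-0.041,0.009,0.16,0,0,0],[-0.041,0.009,0.162,0,0,0],[-0.041,0.009,0.162,0,0,0]]
  ]
}}

```text
clock: 3.28
position: [0.4619, 0.072, 0.2036]
tcp_rot: [0.817, 0.576, 0.001, 0.0]
contact_force: [-0.9, 0.4, -0.8]
gripper_width: -0.002
```

Run:
```python
from h import *
here();c=r.read_camera("wrist");a=cv2.resize(c["img"][130:330,160:400],None,fx=2.5,fy=2.5,interpolation=cv2.INTER_CUBIC)
cv2.imwrite("pics/w2.png",a)
```

```text
t 3.27 tip [0.4621 0.0721 0.0302] box [-0.0166 -0.0127  0.0302] xang 70.35 z [ 0.002  0.    -1.   ] F [-0.87  0.41 -0.76] g -0.002
```

View pics/w2.png

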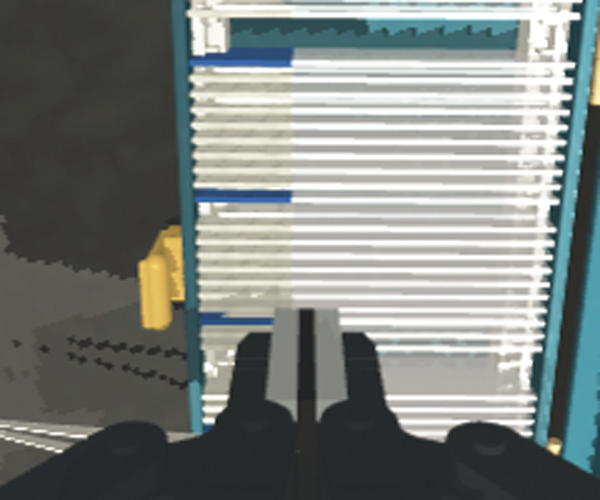

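{"op": "apply_moves", "data": {
  "series": [
    [[-0.004,0,0.0015,0,0,0],[-0.008,0,0.0015,0,0,0],[-0.013,0,0.0015,0,0,0],[-0.018,0,0.0015,0,0,0],[-0.023,0,0.0015,0,0,0],[-0.028,0,0.0015,0,0,0],[-0.033,0,0.0015,0,0,0],[-0.038,0,0.0015,0,0,0],[-0.042,0,0.0015,0,0,0],[-0.042,0,0.0015,0,0,0]]
  ]
}}

```text
clock: 4.58
position: [0.447, 0.0322, 0.2012]
tcp_rot: [0.818, 0.576, -0.0, -0.0]
contact_force: [0.5, -0.3, 0.4]
gripper_width: 0.002
```

Run:
```python
from h import *
here();c=r.read_camera("side");b=r.read_camera("scene");
a=[cv2.resize(i,(400,400),interpolation=cv2.INTER_CUBIC) for i in(b["img"][165:265,215:315],c["img"][170:270,205:305])]
cv2.imwrite("pics/s3.png",np.hstack(a))
```

```text
t 4.58 tip [0.447  0.0321 0.0278] box [-0.0175 -0.0554  0.0278] xang 70.32 z [-0. -0. -1.] F [ 0.51 -0.3   0.43] g 0.002
```

View pics/s3.png

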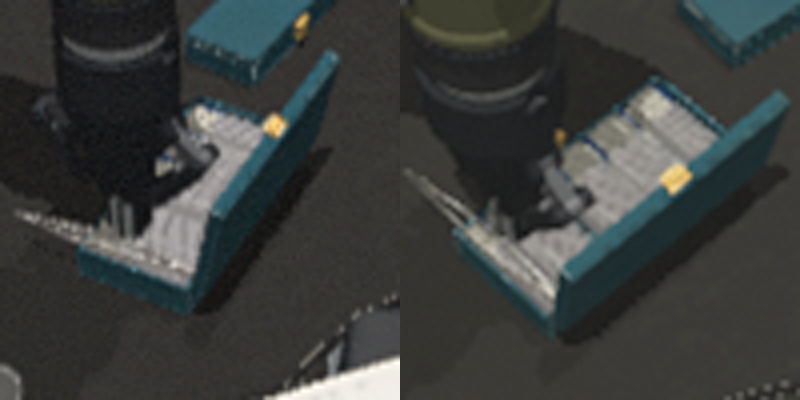

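The forceps now lie square across the near end of the box, against the finger, and the box has not moved. I keep pushing.

{"op": "apply_moves", "data": {
  "series": [
    [[-0.005,0,0,0,0,0],[-0.01,0,0,0,0,0],[-0.015,0,0,0,0,0],[-0.02,0,0,0,0,0],[-0.025,0,0,0,0,0],[-0.03,0,0,0,0,0],[-0.035,0,0,0,0,0],[-0.035,0,0,0,0,0],[-0.035,0,0,0,0,0]]
  ]
}}

```text
clock: 5.8
position: [0.4354, -0.0005, 0.2012]
tcp_rot: [0.817, 0.576, 0.0, -0.0]
contact_force: [0.3, -0.8, 0.7]
gripper_width: -0.0
```

Run:
```python
from h import *
here();c=r.read_camera("side");b=r.read_camera("scene");
a=[cv2.resize(i,(400,400),interpolation=cv2.INTER_CUBIC) for i in(b["img"][165:265,205:305],c["img"][170:270,195:295])]
cv2.imwrite("pics/s4.png",np.hstack(a))
```

```text
t 5.8 tip [ 0.4354 -0.0005  0.0278] box [-0.0175 -0.09    0.0278] xang 70.34 z [ 0.  0. -1.] F [ 0.34 -0.78  0.72] g -0.0
```

View pics/s4.png

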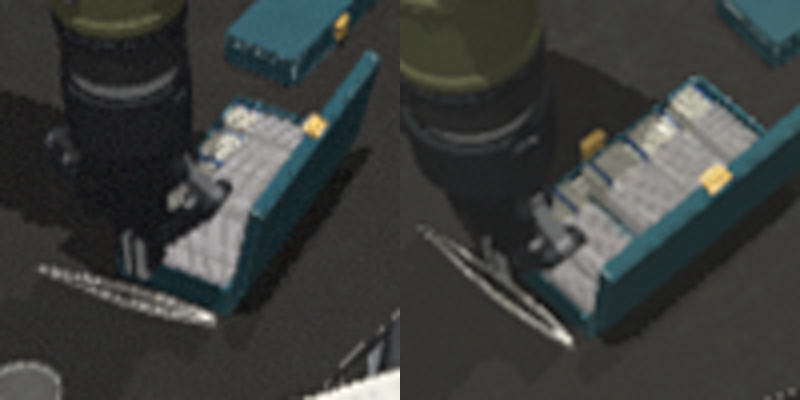

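{"op": "apply_moves", "data": {
  "series": [
    [[0.005,0,-0.03,0,0,0],[0.01,0,-0.07,0,0,0],[0.02,0.0,-0.12,0,0,0],[0.04,0.03,-0.142,0,0,0],[0.06,0.07,-0.142,0,0,0],[0.08,0.11,-0.142,0,0,0],[0.09,0.1375,-0.142,0,0,0],[0.09,0.1375,-0.142,0,0,0]]
  ]
}}

```text
clock: 6.9
position: [0.5967, 0.0383, 0.3425]
tcp_rot: [0.817, 0.576, 0.0, 0.0]
contact_force: [-0.9, -0.0, -0.7]
gripper_width: 0.001
```

Run:
```python
from h import *;import pickle
here();c=r.read_camera("side");b=r.read_camera("scene");w=r.read_camera("wrist")
pickle.dump((c,b,w),open("v5.pkl","wb"));cv2.imwrite("pics/w5.png",w["img"])
a=[cv2.resize(i,(400,400),interpolation=cv2.INTER_CUBIC) for i in(b["img"][165:265,205:305],c["img"][170:270,195:295])]
cv2.imwrite("pics/s5.png",np.hstack(a))
```

```text
t 6.9 tip [0.5967 0.0383 0.1691] box [0.1216 0.0004 0.1691] xang 70.36 z [ 0.  0. -1.] F [-0.94 -0.04 -0.69] g 0.001
```

View pics/s5.png

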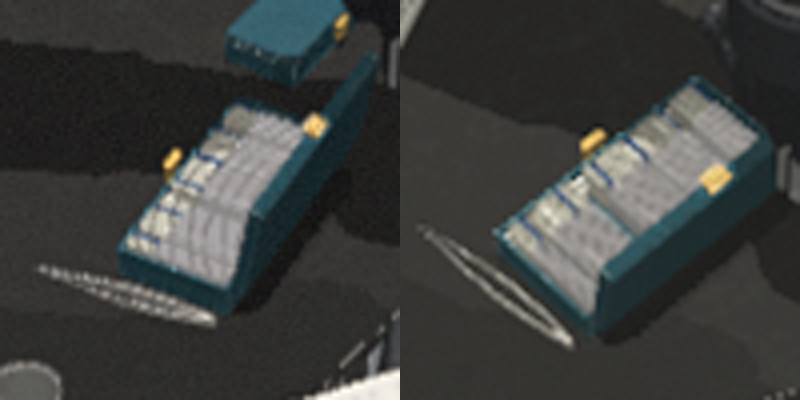

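View pics/w5.png

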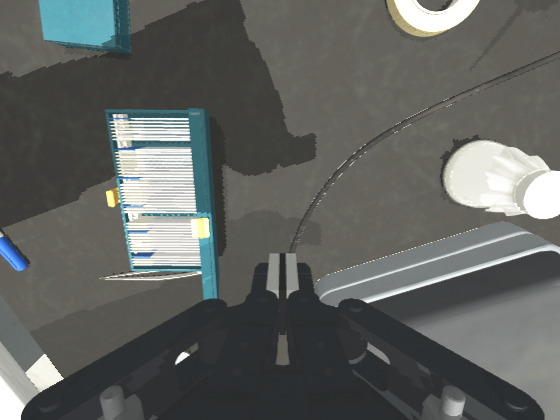

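```bash
python3 - <<'E'
from h import *;import pickle
np.set_printoptions(precision=4,suppress=True)
c,b,w=pickle.load(open("v5.pkl","rb"))
def tri(p,q):
    A=[]
    for cam,(u,v) in((b,p),(c,q)):
        P=np.c_[cam["R"],cam["t"]];x=(u-cam["cx"])/cam["fx"];y=(v-cam["cy"])/cam["fy"];A+=[x*P[2]-P[0],y*P[2]-P[1]]
    X=np.linalg.svd(np.array(A))[2][-1];return X[:3]/X[3]
for n,p,q in(("tip",(38,267),(20,230)),("back",(213,322),(172,345))):
    X=tri((205+p[0]/4,165+p[1]/4),(195+q[0]/4,170+q[1]/4));print(n,X,w2b(X))
for n,cam,x0,y0 in(("scene",b,205,165),("side",c,195,170)):
    i=cam["img"][y0+45:y0+100,x0:x0+60];cv2.imwrite(f"pics/f_{n}.png",cv2.resize(i,(660,605),interpolation=cv2.INTER_CUBIC))
i=w["img"][220:310,80:260];cv2.imwrite("pics/f_w.png",cv2.resize(i,(780,390),interpolation=cv2.INTER_CUBIC))
E
python3 -c "
import cv2,numpy as np
a=cv2.imread('pics/f_scene.png');b=cv2.imread('pics/f_side.png')
cv2.imwrite('pics/f_both.png',cv2.resize(np.hstack([a,b]),(800,367)))"
```

```text
tip [0.3663 0.0055 0.01  ] [-0.0848 -0.1074  0.01  ]
back [ 0.4845 -0.0209  0.0041] [ 0.0356 -0.0929  0.0041]
```

View pics/f_both.png

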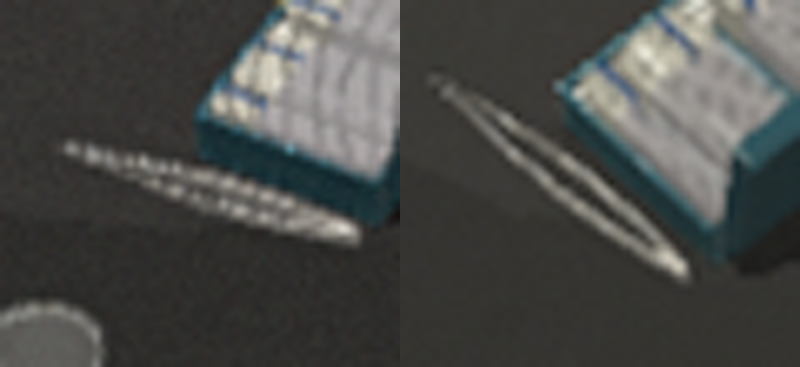

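View pics/f_w.png

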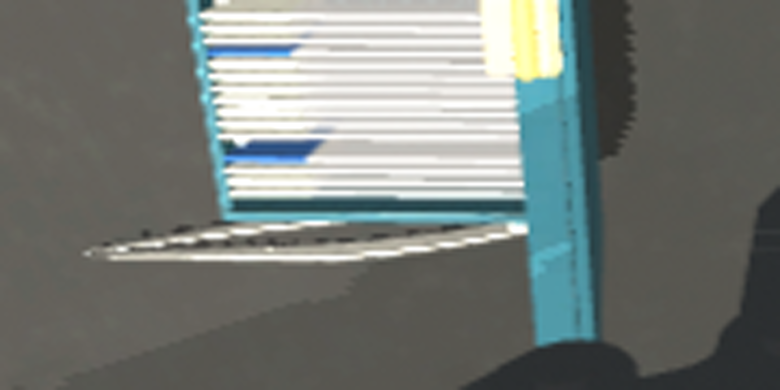

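Run:
```python
from h import *;import pickle
np.set_printoptions(precision=4,suppress=True)
c,b,w=pickle.load(open("v5.pkl","rb"))
k=6.667
for n,cam,x0,y0,pts in(("scene",b,205,210,((240,181),(233,211),(65,148),(358,240))),("side",c,195,215,((165,153),(155,180),(35,80),(287,275)))):
    for p in pts: print(n,w2b(ray(cam,x0+p[0]/k,y0+p[1]/k,.0035)))
for p in((330,258),(330,225),(88,252),(520,230)): print("w",w2b(ray(w,80+p[0]*180/780,220+p[1]*90/390,.0035)))
```

```text
scene [-0.0193 -0.0872  0.0035]
scene [-0.0139 -0.1018  0.0035]
scene [-0.0898 -0.1029  0.0035]
scene [ 0.0364 -0.0932  0.0035]
side [-0.0305 -0.091   0.0035]
side [-0.0247 -0.1006  0.0035]
side [-0.0865 -0.1045  0.0035]
side [ 0.0361 -0.0927  0.0035]
w [-0.0285 -0.1055  0.0035]
w [-0.0272 -0.0955  0.0035]
w [-0.0934 -0.1036  0.0035]
w [ 0.0234 -0.0971  0.0035]
```

{"op": "apply_moves", "data": {
  "series": [
    [[-0.035,-0.03,0,0,0,0],[-0.07,-0.06,0,0,0,0],[-0.11,-0.09,0,0,0,0],[-0.15,-0.12,0,0,0,0],[-0.19,-0.15,0.01,0,0,0],[-0.19,-0.15,0.01,0,0,0]]
  ]
}}

```text
clock: 7.8
position: [0.3858, -0.0911, 0.3325]
tcp_rot: [0.818, 0.575, -0.001, -0.001]
contact_force: [0.6, -0.1, 0.1]
gripper_width: 0.004
```

Run:
```python
from h import *;import pickle
here();w=r.read_camera("wrist")
pickle.dump(w,open("w6.pkl","wb"));cv2.imwrite("pics/w6.png",w["img"])
```

```text
t 7.8 tip [ 0.3853 -0.0911  0.1591] box [-0.0345 -0.1921  0.1591] xang 70.17 z [-0.003  0.    -1.   ] F [ 0.64 -0.12  0.06] g 0.004
```

View pics/w6.png

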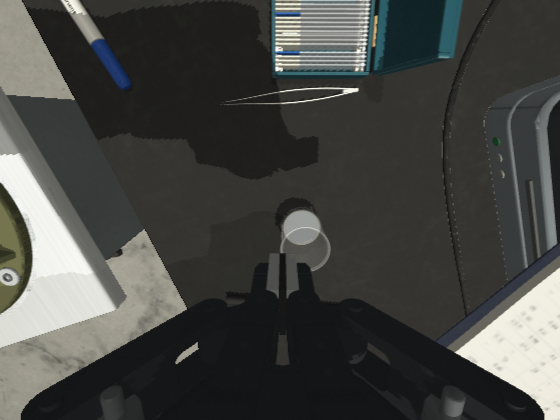

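The forceps run from (221,103) to (358,90), lying flat on the worktop with a clear gap to the box end. I go behind the lid.

{"op": "apply_moves", "data": {
  "series": [
    [[0.035,0.03,-0.015,0,0,0],[0.07,0.06,-0.015,0,0,0],[0.11,0.09,-0.015,0,0,0],[0.15,0.12,-0.015,0,0,0],[0.192,0.155,-0.01,0,0,0],[0.192,0.163,0.02,0,0,0],[0.192,0.163,0.05,0,0,0],[0.192,0.163,0.077,0,0,0],[0.192,0.163,0.077,0,0,0]]
  ]
}}

```text
clock: 8.98
position: [0.6071, 0.0363, 0.2541]
tcp_rot: [0.817, 0.577, -0.002, -0.001]
contact_force: [0.7, -0.5, 0.5]
gripper_width: 0.004
```

Run:
```python
from h import *
here();c=r.read_camera("side");b=r.read_camera("scene");w=r.read_camera("wrist")
a=[cv2.resize(i,(400,400),interpolation=cv2.INTER_CUBIC) for i in(b["img"][145:265,215:335],w["img"][100:400,100:400])]
cv2.imwrite("pics/s7.png",np.hstack(a))
```

```text
t 8.97 tip [0.6064 0.0363 0.0807] box [0.1314 0.0018 0.0807] xang 70.41 z [-0.004 -0.    -1.   ] F [ 0.71 -0.48  0.54] g 0.004
```

View pics/s7.png

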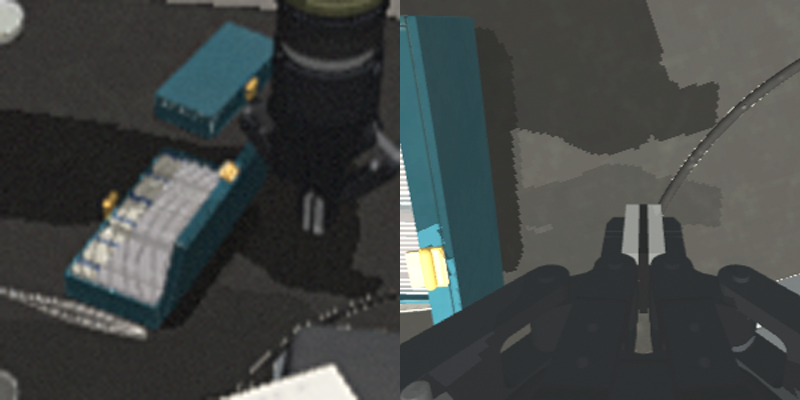

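{"op": "apply_moves", "data": {
  "series": [
    [[0,-0.02,0,0,0,0],[0,-0.04,0,0,0,0],[0,-0.045,0,0,0,0],[0,-0.05,0,0,0,0],[0,-0.055,0,0,0,0],[0,-0.06,0,0,0,0],[0,-0.065,0,0,0,0],[0,-0.07,0,0,0,0]]
  ]
}}

```text
clock: 10.12
position: [0.5419, 0.0591, 0.2562]
tcp_rot: [0.817, 0.576, 0.0, 0.0]
contact_force: [0.5, -0.2, 0.5]
gripper_width: 0.001
```

Run:
```python
from h import *
here();b=r.read_camera("scene");w=r.read_camera("wrist")
a=[cv2.resize(i,(400,400),interpolation=cv2.INTER_CUBIC) for i in(b["img"][145:265,215:335],w["img"][100:400,100:400])]
cv2.imwrite("pics/s8.png",np.hstack(a))
```

```text
t 10.12 tip [0.5419 0.0591 0.0828] box [0.063  0.0017 0.0828] xang 70.34 z [ 0. -0. -1.] F [ 0.53 -0.21  0.47] g 0.001
```

View pics/s8.png

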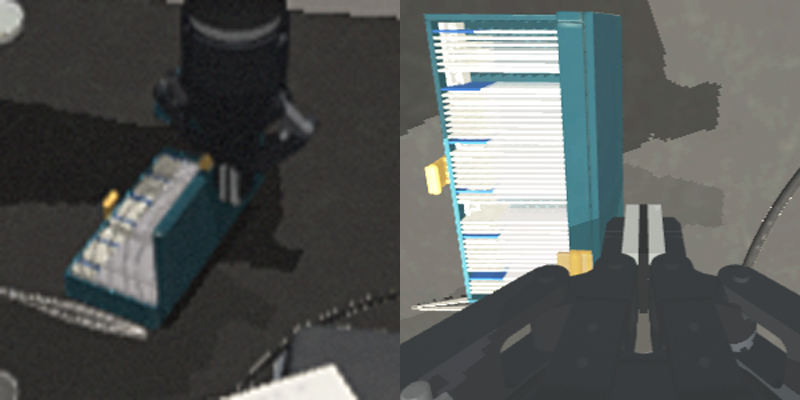

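{"op": "apply_moves", "data": {
  "series": [
    [[0,-0.005,0,0,0,0],[0,-0.01,0,0,0,0],[0,-0.015,0,0,0,0],[0,-0.02,0,0,0,0],[0,-0.025,0,0,0,0],[0,-0.03,0,0,0,0],[0,-0.035,0,0,0,0],[0,-0.04,0,0,0,0],[0,-0.045,0,0,0,0],[0,-0.05,0,0,0,0]]
  ]
}}

```text
clock: 11.48
position: [0.4947, 0.0759, 0.2562]
tcp_rot: [0.817, 0.576, 0.0, -0.0]
contact_force: [-0.2, 0.3, 0.1]
gripper_width: 0.0
```

Run:
```python
from h import *
here();b=r.read_camera("scene");w=r.read_camera("wrist")
a=[cv2.resize(i,(400,400),interpolation=cv2.INTER_CUBIC) for i in(b["img"][145:265,215:335],w["img"][100:400,100:400])]
cv2.imwrite("pics/s9.png",np.hstack(a))
```

```text
t 11.47 tip [0.4947 0.0759 0.0828] box [0.0128 0.0018 0.0828] xang 70.35 z [ 0.  0. -1.] F [-0.2   0.34  0.1 ] g 0.0
```

View pics/s9.png

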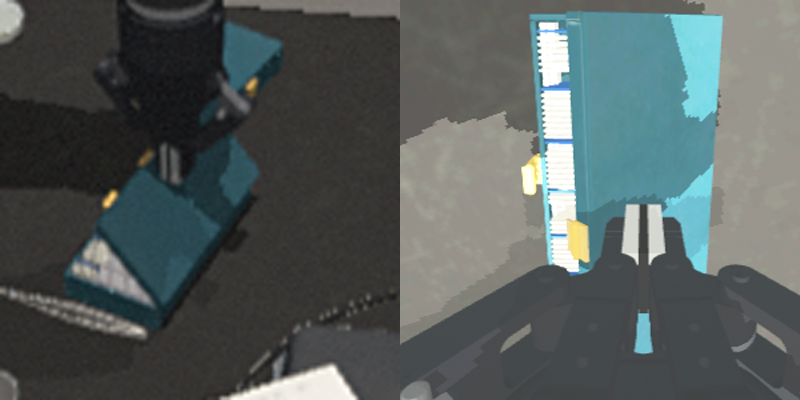

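{"op": "apply_moves", "data": {
  "series": [
    [[0,0,-0.02,0,0,0],[0,0,-0.04,0,0,0],[-0.002,-0.02,-0.05,0,0,0],[-0.002,-0.047,-0.05,0,0,0],[-0.002,-0.047,-0.05,0,0,0],[-0.002,-0.047,-0.05,0,0,0],[-0.002,-0.047,-0.05,0,0,0],[-0.002,-0.047,-0.05,0,0,0],[-0.002,-0.047,-0.05,0,0,0],[-0.002,-0.047,-0.05,0,0,0]]
  ]
}}

```text
clock: 12.82
position: [0.4502, 0.0897, 0.3061]
tcp_rot: [0.817, 0.576, -0.0, -0.0]
contact_force: [-0.2, -0.5, 0.1]
gripper_width: -0.003
```

{"op": "apply_moves", "data": {
  "series": [
    [[0,0,0,0,0,0],[0,0,0,0,0,0],[0,0,0,0,0,0],[0,0,0,0,0,0],[0,0,0,0,0,0],[0,0,0,0,0,0],[0,0,0,0,0,0],[0,0,0,0,0,0],[0,0,0,0,0,0],[0,0,0,0,0,0]]
  ]
}}

```text
clock: 14.08
position: [0.4501, 0.0898, 0.3062]
tcp_rot: [0.817, 0.576, -0.0, 0.0]
contact_force: [0.4, 0.9, -0.5]
gripper_width: -0.002
```

Run:
```python
from h import *
here();b=r.read_camera("side");w=r.read_camera("wrist")
a=[cv2.resize(i,(400,400),interpolation=cv2.INTER_CUBIC) for i in(b["img"][145:265,195:315],w["img"][100:400,100:400])]
cv2.imwrite("pics/s10.png",np.hstack(a))
```

```text
t 14.07 tip [0.4501 0.0897 0.1328] box [-3.380e-02 -1.000e-04  1.328e-01] xang 70.35 z [-0. -0. -1.] F [ 0.43  0.9  -0.49] g -0.002
```

View pics/s10.png

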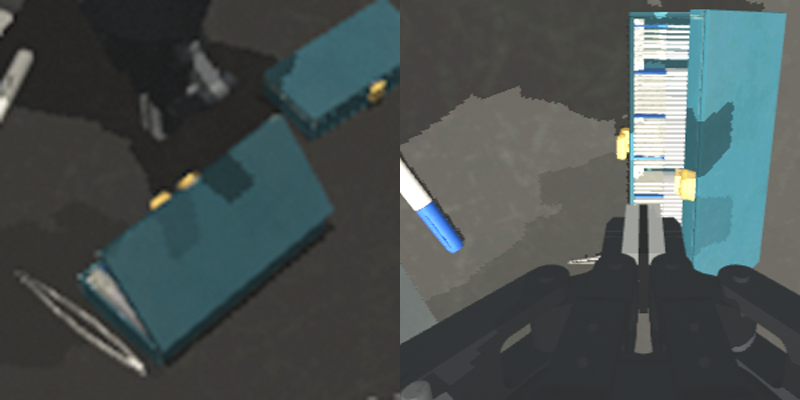

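{"op": "apply_moves", "data": {
  "series": [
    [[0,0,0,0,0,0],[0,0,0,0,0,0],[0,0,0,0,0,0],[0,0,0,0,0,0],[0,0,0,0,0,0],[0,0,0,0,0,0],[0,0,0,0,0,0],[0,0,0,0,0,0]]
  ]
}}

```text
clock: 15.18
position: [0.4501, 0.0898, 0.3062]
tcp_rot: [0.817, 0.576, 0.0, 0.0]
contact_force: [0.8, -0.3, 0.7]
gripper_width: -0.005
```

Run:
```python
from h import *
here();b=r.read_camera("side");w=r.read_camera("wrist")
a=[cv2.resize(i,(400,400),interpolation=cv2.INTER_CUBIC) for i in(b["img"][145:265,195:315],w["img"][100:400,100:400])]
cv2.imwrite("pics/s11.png",np.hstack(a))
```

```text
t 15.18 tip [0.4501 0.0898 0.1328] box [-0.0338 -0.      0.1328] xang 70.35 z [ 0.  0. -1.] F [ 0.77 -0.31  0.73] g -0.005
```

View pics/s11.png

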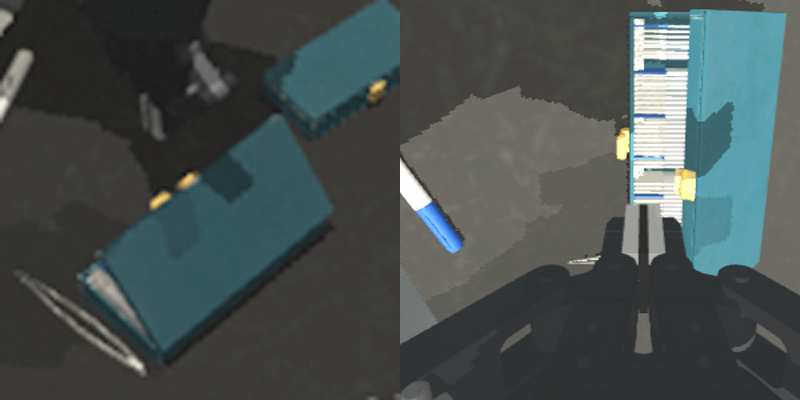

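{"op": "apply_moves", "data": {
  "series": [
    [[0,0.027,0,0,0,0],[0,0.054,0.01,0,0,0],[0,0.054,0.03,0,0,0],[0,0.054,0.047,0,0,0],[0,0.049,0.049,0,0,0],[0,0.044,0.051,0,0,0],[0,0.039,0.053,0,0,0],[0,0.034,0.055,0,0,0],[0,0.03,0.057,0,0,0],[0,0.027,0.058,0,0,0]]
  ]
}}

```text
clock: 16.52
position: [0.4752, 0.0808, 0.2482]
tcp_rot: [0.817, 0.576, -0.0, -0.0]
contact_force: [0.7, 0.2, -0.4]
gripper_width: -0.004
```

Run:
```python
from h import *
here();b=r.read_camera("side");w=r.read_camera("wrist")
a=[cv2.resize(i,(400,400),interpolation=cv2.INTER_CUBIC) for i in(b["img"][145:265,195:315],w["img"][100:400,100:400])]
cv2.imwrite("pics/s12.png",np.hstack(a))
```

```text
t 16.52 tip [0.4752 0.0808 0.0748] box [-0.0072 -0.0001  0.0748] xang 70.35 z [-0.  0. -1.] F [ 0.7   0.24 -0.4 ] g -0.004
```

View pics/s12.png

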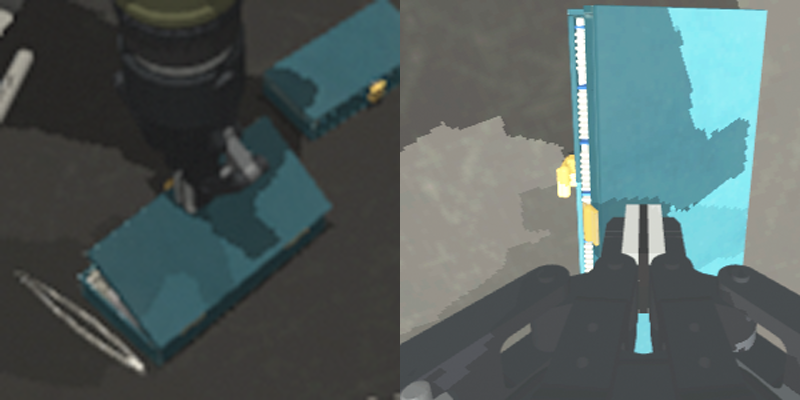

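{"op": "apply_moves", "data": {
  "series": [
    [[0,0,-0.02,0,0,0],[0,0,-0.035,0,0,0],[0,-0.03,-0.04,0,0,0],[0,-0.03,-0.04,0,0,0],[0,-0.03,-0.04,0,0,0],[0,-0.03,-0.04,0,0,0],[0,-0.03,-0.04,0,0,0],[0,-0.03,-0.04,0,0,0],[0,-0.03,-0.04,0,0,0],[0,-0.03,-0.04,0,0,0]]
  ]
}}

```text
clock: 17.88
position: [0.4473, 0.0908, 0.2882]
tcp_rot: [0.817, 0.576, -0.0, -0.0]
contact_force: [0.9, -0.0, -0.4]
gripper_width: -0.003
```

Run:
```python
from h import *
here();b=r.read_camera("side");w=r.read_camera("wrist")
a=[cv2.resize(i,(400,400),interpolation=cv2.INTER_CUBIC) for i in(b["img"][145:265,195:315],w["img"][100:400,100:400])]
cv2.imwrite("pics/s13.png",np.hstack(a))
```

```text
t 17.88 tip [0.4473 0.0907 0.1148] box [-0.0368 -0.      0.1148] xang 70.34 z [-0. -0. -1.] F [ 0.86 -0.02 -0.43] g -0.003
```

View pics/s13.png

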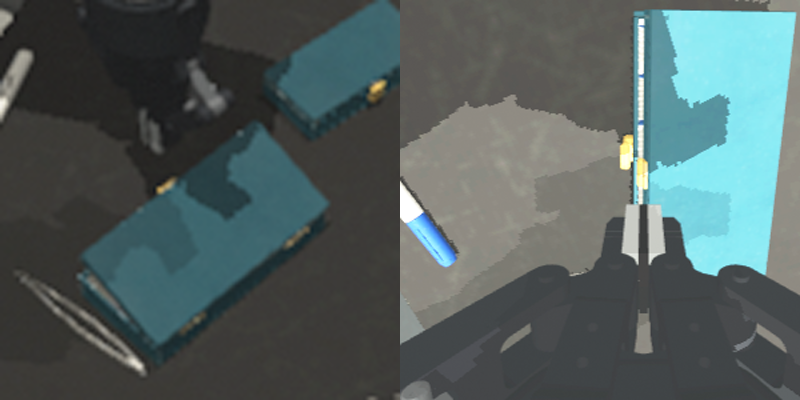

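The lid is now sinking on its own. I wait for it to come to rest.

{"op": "apply_moves", "data": {
  "series": [
    [[0,0,0,0,0,0],[0,0,0,0,0,0],[0,0,0,0,0,0],[0,0,0,0,0,0],[0,0,0,0,0,0],[0,0,0,0,0,0],[0,0,0,0,0,0],[0,0,0,0,0,0],[0,0,0,0,0,0],[0,0,0,0,0,0]]
  ]
}}

```text
clock: 19.23
position: [0.4473, 0.0908, 0.2882]
tcp_rot: [0.817, 0.576, -0.0, 0.0]
contact_force: [0.0, 0.6, 0.4]
gripper_width: -0.0
```

Run:
```python
from h import *
here();b=r.read_camera("side");w=r.read_camera("wrist")
a=[cv2.resize(i,(400,400),interpolation=cv2.INTER_CUBIC) for i in(b["img"][145:265,195:315],w["img"][100:400,100:400])]
cv2.imwrite("pics/s14.png",np.hstack(a))
```

```text
t 19.23 tip [0.4473 0.0908 0.1148] box [-0.0368 -0.      0.1148] xang 70.35 z [-0. -0. -1.] F [0.02 0.59 0.42] g -0.0
```

View pics/s14.png

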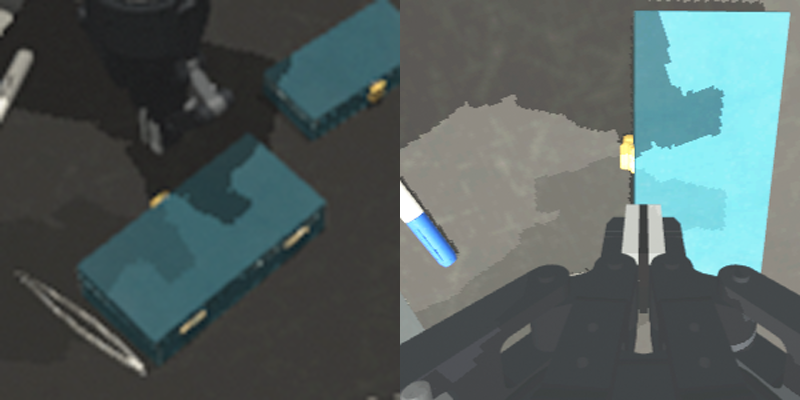

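{"op": "apply_moves", "data": {
  "series": [
    [[0,0.003,0.025,0,0,0],[0,0.003,0.05,0,0,0],[0,0.003,0.064,0,0,0],[0,0.003,0.069,0,0,0],[0,0.003,0.071,0,0,0],[0,0.003,0.073,0,0,0],[0,0.003,0.0745,0,0,0],[0,0.003,0.076,0,0,0],[0,0.003,0.077,0,0,0],[0,0.003,0.077,0,0,0]]
  ]
}}

```text
clock: 20.58
position: [0.4502, 0.0899, 0.2114]
tcp_rot: [0.817, 0.576, 0.0, -0.0]
contact_force: [-1.7, 1.0, 2.8]
gripper_width: 0.003
```

Run:
```python
from h import *
here()
```

```text
t 20.57 tip [0.4502 0.09   0.038 ] box [-0.0338  0.0002  0.038 ] xang 70.35 z [ 0.     0.001 -1.   ] F [-1.66  0.96  2.79] g 0.003
```

{"op": "apply_moves", "data": {
  "series": [
    [[0,0,0.0005,0,0,0],[0,0,0.001,0,0,0],[0,0,0.0015,0,0,0],[0,0,0.002,0,0,0],[0,0,0.002,0,0,0]]
  ]
}}

```text
clock: 21.2
position: [0.4503, 0.0898, 0.2101]
tcp_rot: [0.817, 0.576, 0.0, 0.0]
contact_force: [-4.0, -0.4, 14.0]
gripper_width: -0.002
```

Run:
```python
from h import *
here();b=r.read_camera("side");s=r.read_camera("scene")
a=[cv2.resize(i,(400,400),interpolation=cv2.INTER_CUBIC) for i in(b["img"][145:265,195:315],s["img"][145:265,205:325])]
cv2.imwrite("pics/s15.png",np.hstack(a))
```

```text
t 21.2 tip [0.4504 0.0898 0.0367] box [-0.0336  0.0001  0.0367] xang 70.35 z [ 0.001  0.    -1.   ] F [-3.98 -0.43 13.95] g -0.002
```

View pics/s15.png

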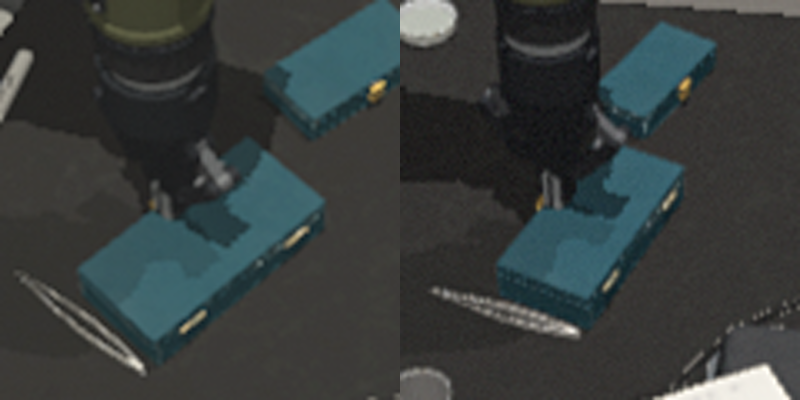

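{"op": "apply_moves", "data": {
  "series": [
    [[0,0,-0.002,0,0,0],[0,0,-0.006,0,0,0],[0,0,-0.02,0,0,0],[0.0,0,-0.05,0,0,0],[-0.04,0,-0.09,0,0,0],[-0.08,0,-0.12,0,0,0],[-0.12,0,-0.12,0,0,0],[-0.16,0,-0.12,0,0,0],[-0.19,0,-0.12,0,0,0],[-0.19,0,-0.12,0,0,0]]
  ]
}}

```text
clock: 22.55
position: [0.3857, -0.0904, 0.33]
tcp_rot: [0.818, 0.575, 0.0, 0.0]
contact_force: [0.1, -0.6, -0.5]
gripper_width: 0.002
```

Run:
```python
from h import *
np.set_printoptions(precision=4,suppress=True)
here();b=r.read_camera("side");s=r.read_camera("scene");w=r.read_camera("wrist")
a=[cv2.resize(i,(400,400),interpolation=cv2.INTER_CUBIC) for i in(b["img"][145:265,195:315],s["img"][145:265,205:325])]
cv2.imwrite("pics/s16.png",np.hstack(a));cv2.imwrite("pics/w16.png",w["img"])
# lid face heights from range image
for cam,n in((w,"w"),(s,"s"),(b,"b")):
    v,u=np.mgrid[:420,:560];z=cam["range_z"];P=np.stack([(u-cam["cx"])/cam["fx"]*z,(v-cam["cy"])/cam["fy"]*z,z],-1).reshape(-1,3)[z.ravel()>0]
    X=(P-cam["t"])@cam["R"];B=(X-BO)@Ro.from_euler('z',YAW).as_matrix()
    for lo,hi in((-.036,-.02),(-.02,.0),(.0,.02),(.02,.035)):
        m=(B[:,0]>lo)&(B[:,0]<hi)&(abs(B[:,1])<.07)&(B[:,2]>.015)
        if m.sum()>5:print(n,lo,m.sum(),np.median(B[m,2]).round(4))
    m=(abs(B[:,0]+.025)<.07)&(abs(B[:,1]+.1)<.014)&(B[:,2]>.003)&(B[:,2]<.06);print("forceps z",n,m.sum(),np.percentile(B[m,2],[50,95,100]) if m.sum() else 0)
```

```text
t 22.55 tip [ 0.3858 -0.0905  0.1566] box [-0.0343 -0.1914  0.1566] xang 70.15 z [ 0.001 -0.    -1.   ] F [ 0.09 -0.58 -0.47] g 0.002
w -0.036 1232 0.0358
w -0.02 1552 0.036
w 0.0 1543 0.036
w 0.02 1166 0.036
forceps z w 353 [0.0062 0.0075 0.0083]
s -0.036 221 0.0368
s -0.02 264 0.0372
s 0.0 285 0.0367
s 0.02 214 0.037
forceps z s 110 [0.0051 0.0084 0.0118]
b -0.036 325 0.0363
b -0.02 429 0.0365
b 0.0 430 0.0364
b 0.02 328 0.0364
forceps z b 101 [0.0052 0.0088 0.0095]
```

View pics/s16.png

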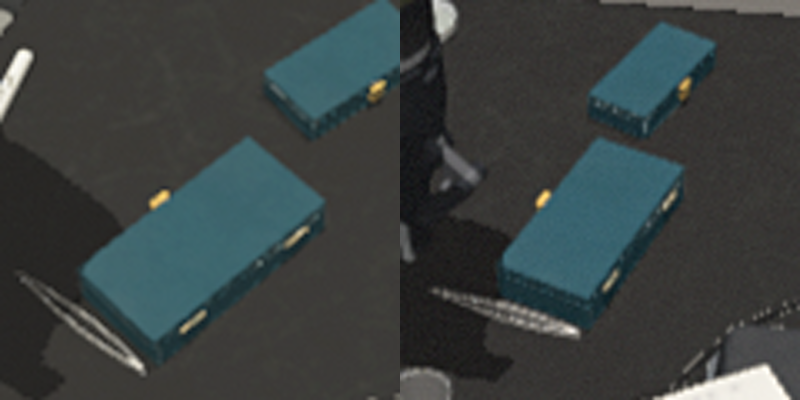

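View pics/w16.png

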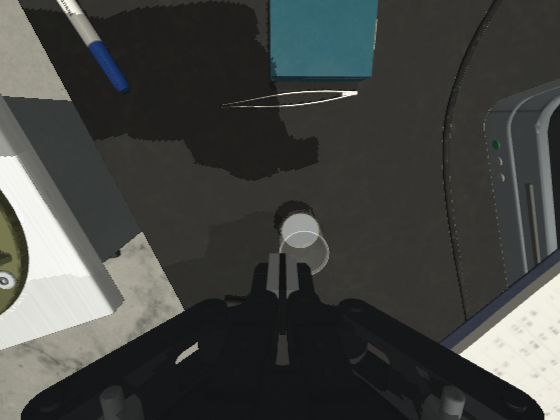

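The lid is flat and level at 36–37 mm from front to back. The forceps top is at about 7 mm, so they lie flat on the worktop, and the robot touches nothing. I hand the job in.

```bash
python3 -c "
from bench import r
print(r.finish_job())"
```

```text
the job is handed in; nothing more can be done
None
```

The slide box is shut with its lid flush, and the forceps lie flat on the worktop beside its near end. I handed it in at about 22.6 s, and no verdict was reported.

**What I did:** With the gripper closed as one finger, I pushed the forceps sideways off the near end of the box and checked that they lay flat. Then I pushed the lid over from behind. The first push left it standing at an estimated 0.8 rad, where it did not sink. A second gentle push took it to about 0.6 rad and it sank on its own. I then pressed its front edge down, up to about 14 N.

**Last checks:**
- **Lid:** depth readings from all three cameras put its face level from front to back, at 36 to 37 mm (37 mm is shut). I inferred the snap of the catch from this and the press force.
- **Forceps:** their top reads about 5 to 8 mm above the worktop (highest single reading 12 mm, likely noise), and they lie clear of the box.
- **Box and bystanders:** I saw no movement of the box. The arm came near none of the other things, though I did not re-measure their positions.
- **Robot:** it was touching nothing at the end.

No check failed.

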